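# Seat the tube insert in the dry-block heater

### The job

Someone has parked the amber dropper bottle in the empty well of the dry-block heater: first take it out and stand it upright on the open worktop, clear of the heater. Then lift the aluminium tube insert off the sloping drip rack by its red handle, set it down in the well without dropping it, and shuffle it about until its keyed foot finds the slot and it falls fully home and level; let go of it. Leave the small bottle, the eyepiece and the beaker as they stand.

Things in the scene. Friction and masses are not known exactly. Their poses are not given: they have to be found in the camera images.
- heater: White dry-block heater, fixed; origin on the worktop under its well's centre. Housing 120 mm (x) by 136 mm (y), flat rim 60 mm high; a grey control panel 36-40 mm high sticks out of its -x side to x = -100 mm. The well in its top is 76 mm (x) by 92 mm (y) and 16 mm deep, down to a flat aluminium ledge 44 mm above the worktop, which has a slot for the insert's foot
- well (a point): Centre of the well at ledge height; axes as the heater's. The slot in the ledge is 40 mm by 60 mm, long side about along y, 12 mm deep. It is clamped anew each time: its centre lies up to 4 mm off this point in x and in y, turned up to 0.07 rad either way, and its pose is not reported, so the insert must be shuffled on the ledge to find it
- insert: Aluminium tube insert, 0.28 to 0.49 kg, loose; origin at the centre of its foot's underside, z up. Foot 36 mm (x) by 56 mm (y), 10 mm high; above it a flange 60 mm (x) by 76 mm (y), 10 mm thick; fits either way round. Lying on the ledge unseated its origin is 44 mm above the worktop; home, 34 mm. It falls home by its own weight when loose over the slot. Starts on the rack, tilted with it
- insert_grip (a point): Point in the insert's upright red handle, 43 mm above the insert's origin along its z; axes as the insert's. The handle runs from 20 to 58 mm above the origin: a web 12 mm thick (x) and 44 mm long (y) between two end cheeks 20 mm (x) by 5 mm (y), so fingers close along x on the web, between the cheeks
- rack: White drip rack, fixed, base 104 mm (x) by 100 mm (y); origin under its middle. Its plate slopes 0.42 rad (24 degrees), rising towards +x, from about 25 to 65 mm high; the insert lies on it with its handle pointing up and towards the rack's -x. Blue ledges 8 mm high hold the insert's foot below and at the sides, so it is lifted out along its own z
- dropper: Amber dropper bottle with a black bulb, 0.05 kg, loose; round body 29 mm in diameter and 60 mm high, neck and bulb to 93 mm; origin at the centre of its underside, z up. At the start it stands upright on the floor of the slot in the heater's well, 32 mm above the worktop
- small_bottle: Bystander: small clear bottle with a black cap, 47 mm in diameter, 102 mm high, loose; origin at the centre of its underside
- eyepiece: Bystander: black microscope eyepiece standing on end, 38 mm in diameter, 56 mm high, loose; origin at the centre of its underside
- beaker: Bystander: glass beaker, 60 mm in diameter, 62 mm high, loose; origin at the centre of its underside
There are look-alikes about, which are no part of the job. Leave any brown look-alike of the insert alone.

How it is judged (in metres and radians):
On the way, in this order (a step that is already met when the one before it is completed fails the run):
1. the dropper bottle stands upright on the worktop, clear of the heater and let go (height (world z) of dropper below 0.005 m and angle between dropper's own z axis and vertical below 0.1 rad and horizontal distance between dropper and heater above 0.09 m and contact force between the fingers and dropper below 0.2 N), for 0.2 s.
2. the insert is lifted off the rack (distance between insert and rack above 0.1 m and contact force between insert and rack below 0.1 N), for 0.05 s.
At the end, for the whole second after the job is handed in: The insert is in the well, at rest, its origin under 36.5 mm above the heater's underside (home is 34), within 12 mm of the well's centre, level within 0.06 rad; the dropper bottle stands at rest on the worktop, upright within 0.1 rad, over 90 mm from the heater's centre (z of insert in the frame of heater below 0.0365 m and horizontal distance between insert and well below 0.012 m and angle between insert's own z axis and vertical below 0.06 rad and linear speed of each of insert, dropper below 0.02 m/s and height (world z) of dropper below 0.005 m and angle between dropper's own z axis and vertical below 0.1 rad and horizontal distance between dropper and heater above 0.09 m); the robot touches nothing.
It fails at once if the small bottle, the eyepiece or the beaker is shifted by more than 30 mm or tipped over (distance of any of small_bottle, eyepiece, beaker from where it was at the start of the episode above 0.03 m or angle between any of small_bottle, eyepiece, beaker's own z axis and vertical above 0.4 rad).
It fails at once if the insert is dropped (falls free faster than 1 m/s) (linear speed of insert above 1 m/s and contact force between the fingers and insert below 0.1 N).
It also fails if it takes over 64 s, if anything falls off the work surface, if the arm or the gripper's body presses on something with over 40 N, if the wrist force passes 120 N, or if a joint passes its speed limit or range.

### The arm

A 6-joint arm with a two-finger parallel gripper is mounted at the origin on a cart in front of the work surface, level with it; the furniture and walls round the work are solid. World frame = base frame: x ahead of the robot, y to its left, z up, the work surface at z = 0. Lengths are in m, angles in degrees, forces in N, time in s.
With the tool pointing down it reaches from about 0.25 to 0.725 m from the base axis. Payload 9.7 kg.
Tool frame: the origin (TCP) lies midway between the tips of the shut fingers; the grasp point (between the pads) lies bot.hold_point_z behind it (bot.hold_point_z is the distance from the TCP to the grasp point, in m); z points along the fingers, y is the line along which they close (so a half turn about z gives the same grasp; the last joint's range is limited). The gripper opens to 85 mm and grips with 20 to 120 N. Pads are 22 mm wide; open, the fingers measure 114 mm over their backs; the gripper's body (76 mm by 85 mm) begins 54 mm behind the grasp point. The pads swing forward as they close: fully open they stand 13 mm farther back than shut.
Start: joints at [-69.614, 4.979, 10.078, 95.1, 0, 90], TCP at [0.192, -0.516, 0.231] pointing down, gripper open.
Joint ranges: [-179.16, 179.16], [-48.56, 103.87], [-65.8, 70.77], [-126.05, 130.52], [-82.76, 87.17], [-180, 180]. Speed limits (degrees/s): [127.2, 127.2, 147.25, 180, 180, 180].

### API

Orientations are given as [roll, pitch, yaw] about the fixed x, y, z axes, in that order (R = Rz(yaw) Ry(pitch) Rx(roll)).
In Python, from workcell import bot, camera, camera_model, ticket gives the robot as it stands.
- The arm moves only by the tool send_rows, never from a script. Its argument "targets" is text: rows parted by semicolons, each of 5 numbers parted by spaces: the shift along the tool's x, y, z in mm, then the turn about the tool's z in degrees, then the closure in counts, from 0 (fully open) to 255 (shut). A call has 1 to 20 rows; each row is the pose to reach, as a shift and turn from the pose commanded when the call began, along the tool's axes at that moment; what a row does not reach only later rows make up. A row lasts 1/8 s, in which the tool goes at most 62.5 mm and 10.7 degrees, less where a joint would pass 70% of its speed; a pose out of reach is approached as far as the arm can. A call with a gripper value outside its range is refused whole. The fingers move at their own pace and stop on an object; "newtons" is the grip in N (left out, the last holds). Time passes only in rows, so rows that repeat a pose let the fingers close. It gives the time, the measured TCP pose, the force, the opening and the grip force at its end, in the units of the state.
- bot.get_obs(): the state, without advancing time (a new reading comes with each control period).
- camera(name): name is "scene" or "side" or "wrist"; returns the picture (400x640x3 uint8, blue, green, red); there is no depth.
- camera_model(name): a dict with "K" (3x3 intrinsics, pixels), "pose" (4x4, takes a point from camera to world coordinates); the wrist camera has in their place "T_tool_cam" (4x4, takes a point from camera to tool coordinates, whose origin is the TCP and whose axes are the flange's). Camera axes: x right, y down, z forward; pixel columns grow to the right and rows downward; lengths in m; the calibration is good to about 2 mm. A picture is of the moment at which its call begins: read the wrist's pose just before it. camera_model takes no time and is no camera call.
- ticket.job_done(): hands the job in; it is judged then, once.
The state is a dict: "time": time; "q": joint angles; "qd": joint speeds; "joint_efforts": joint torques, N m; "ee_pos": TCP position; "tcp_rot": TCP orientation; "wrist_force": force on the tool from outside, world axes, zero at the start; "torque": the same for the moment, N m; "opening": finger opening in m; "grasp_force": force on a finger pad.
Only numpy, scipy, OpenCV 4.12 (cv2) and the standard library are available. Lean on these libraries where they do the work, as an engineer would, in place of code of your own. Each camera call takes 0.05 s, during which the arm holds its last target. There are 200 camera calls.

## Working session

There is one attempt and no reset: what is moved stays moved. The work goes in short steps, Python scripts to look and compute and a tool call to move; the robot and the scene stay as the last step left them, time stands still between calls to the robot, and variables do not carry over. Pictures are saved under pics/ and viewed, at most 10 in all, crops included, and the job is handed in when it is done.

Besides the shell and the picture viewer there is one more tool, called after "Call:" by a JSON object that holds its "name" and its "arguments", one argument or row to a line. send_rows: Moves the arm, as the interface text tells. Its arguments: {"type":"object","properties":{"targets":{"type":"string"},"newtons":{"type":"number"}},"required":["targets"]}

```bash
mkdir -p pics; ls; python3 - <<'E'
from workcell import bot, camera, camera_model
import cv2, numpy as np
np.set_printoptions(precision=4,suppress=True)
for n in ("scene","side"):
    cv2.imwrite(f"pics/{n}0.png",camera(n)); print(n,camera_model(n))
cv2.imwrite("pics/wrist0.png",camera("wrist")); print(camera_model("wrist"))
print(bot.get_obs(), bot.hold_point_z)
E
```

```text
pics
scene {'K': array([[412.7041,   0.    , 324.2621],
       [  0.    , 412.7041, 208.5919],
       [  0.    ,   0.    ,   1.    ]]), 'pose': array([[-0.8031, -0.2438,  0.5437, -0.0284],
       [-0.5955,  0.297 , -0.7464,  0.6534],
       [ 0.0205, -0.9232, -0.3837,  0.483 ],
       [ 0.    ,  0.    ,  0.    ,  1.    ]])}
side {'K': array([[466.4137,   0.    , 312.4343],
       [  0.    , 466.4137, 202.2008],
       [  0.    ,   0.    ,   1.    ]]), 'pose': array([[-0.8683, -0.1842,  0.4605,  0.0505],
       [-0.4959,  0.307 , -0.8123,  0.7801],
       [ 0.0082, -0.9337, -0.3579,  0.4741],
       [ 0.    ,  0.    ,  0.    ,  1.    ]])}
{'K': array([[303.5695,   0.    , 318.4991],
       [  0.    , 303.5695, 195.461 ],
       [  0.    ,   0.    ,   1.    ]]), 'T_tool_cam': array([[-0.0006, -0.9576, -0.2882,  0.075 ],
       [ 1.    , -0.0005, -0.0003,  0.    ],
       [ 0.0002, -0.2882,  0.9576, -0.1436],
       [ 0.    ,  0.    ,  0.    ,  1.    ]])}
{'time': 0.15, 'q': array([-69.6147,   5.0035,  10.0447,  95.0989,  -0.0008,  89.9997]), 'qd': array([-0.049 , -0.0619,  0.093 ,  0.0023, -0.0992, -0.0021]), 'joint_efforts': array([  0.0005, -52.0763,  46.5044,   0.0139,   0.0001,  -0.    ]), 'ee_pos': array([ 0.1915, -0.5154,  0.2307]), 'tcp_rot': array([-179.9423,    0.0008,   20.3856]), 'wrist_force': array([0.3552, 0.2939, 0.1305]), 'torque': array([ 0.0507, -0.0599, -0.032 ]), 'grasp_force': 0.0, 'opening': 0.08580398289455601} 0.0187
```

View pics/scene0.png

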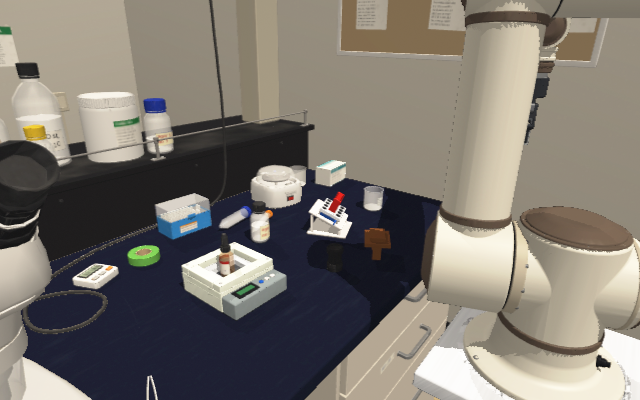

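View pics/side0.png

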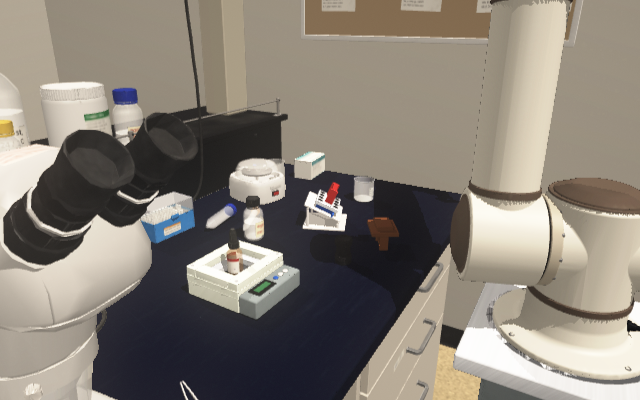

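The scene image shows the heater at about (228,275) with the dropper at (225,255), the rack with the red handle at (333,212), the brown look-alike at (377,243), the black eyepiece at (335,257), the bottle at (260,222) and the beaker at (373,198). Next I need magnified crops.

```bash
python3 - <<'E'
import cv2, numpy as np
s=cv2.imread("pics/scene0.png"); d=cv2.imread("pics/side0.png")
def c(im,x,y,w,h): return cv2.resize(im[y:y+h,x:x+w],(400,300),interpolation=cv2.INTER_CUBIC)
m=np.vstack([np.hstack([c(s,176,228,120,90),c(s,296,185,80,60)]),np.hstack([c(d,180,228,128,96),c(d,290,175,80,60)])])
cv2.imwrite("pics/mos.png",m)
E
```

```text
(no output)
```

View pics/mos.png

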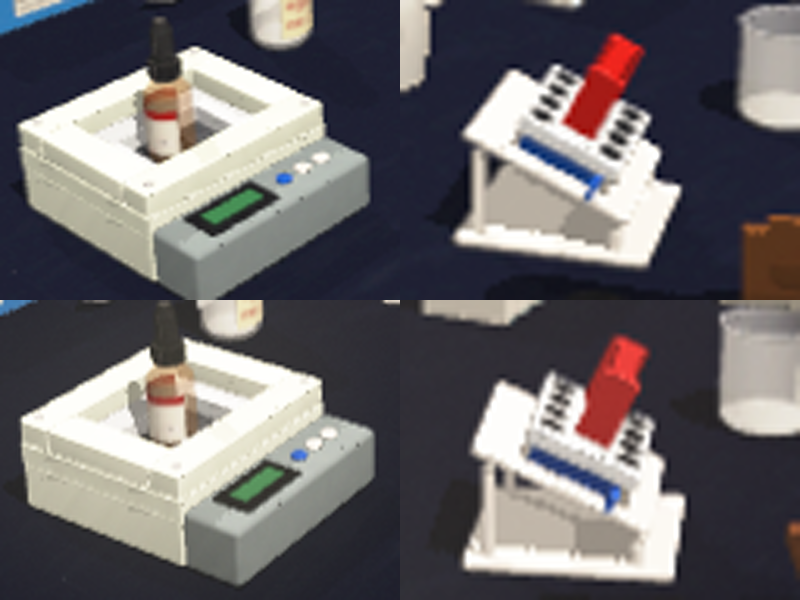

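```bash
cat > h.py <<'E'
from workcell import bot, camera, camera_model
import cv2, numpy as np
from scipy.spatial.transform import Rotation as R
from scipy.optimize import least_squares
np.set_printoptions(precision=4,suppress=True)
def cam(n, obs=None):
    m=camera_model(n)
    if n!="wrist": return m["K"],m["pose"]
    T=np.eye(4); T[:3,:3]=R.from_euler("xyz",obs["tcp_rot"],degrees=True).as_matrix(); T[:3,3]=obs["ee_pos"]
    return m["K"],T@m["T_tool_cam"]
def proj(kp,P):
    K,T=kp; c=(np.atleast_2d(P)-T[:3,3])@T[:3,:3]; u=c@K.T; return u[:,:2]/u[:,2:]
def ray(kp,px,z):
    K,T=kp; d=T[:3,:3]@np.linalg.solve(K,[px[0],px[1],1]); return T[:3,3]+d*(z-T[2,3])/d[2]
def fit(views, x0):  # views: (kp, local pts, pixels); planar pose x,y,yaw
    f=lambda p:np.concatenate([(proj(k,np.asarray(L)@R.from_euler("z",p[2]).as_matrix().T+[p[0],p[1],0])-U).ravel() for k,L,U in views])
    s=least_squares(f,x0,loss="soft_l1"); return s.x,f(s.x).reshape(-1,2)
E
python3 - <<'E'
from h import *
S,D=cam("scene"),cam("side")
L=np.array([[60,68,60],[60,-68,60],[-60,-68,60],[-60,68,60]])/1e3
U1=[[182,265.5],[234.5,242.1],[273.5,258.9],[220.4,285.6]]
U2=[[187,266.4],[239.2,240.8],[283.4,253],[238.2,285.6]]
for a in ([[S,L,U1],[D,L,U2]],[[S,L,U1]],[[D,L,U2]]): 
  x,r=fit(a,[.4,0,3]); print(x,np.degrees(x[2]));
  print(r.round(1).tolist())
L=np.array([[52,50,0],[-52,50,0],[-52,-50,0]])/1e3
U1=[[307,232.6],[345.6,238],[352.4,222]];U2=[[303,230],[344.4,230.6],[347,214]]
for y in (0,2,-2): 
  x,r=fit([[S,L,U1],[D,L,U2]],[.4,-.3,y]); print(x,np.degrees(x[2]),r.round(1).tolist())
for n,u,z in [("dropper",(225,237),.12),("handle top",(341.6,195),.1),("eyep",(335,268),0),("bottle",(260,240),0),("beaker",(373,208),0),("brown",(377,258),0)]: print(n,ray(S,u,z))
E
```

```text
[0.5697 0.1502 3.1143] 178.43792957120309
[[95.2, -14.4], [-7.7, 35.4], [-84.9, -1.7], [19.0, -50.7], [97.6, -19.4], [1.2, 35.6], [-92.9, 6.2], [-0.7, -52.2]]
[0.5964 0.1455 3.4375] 196.95308238677902
[[84.7, -24.7], [0.3, 28.3], [-90.4, 0.1], [-0.2, -53.6]]
[0.584  0.1324 3.0936] 177.25117654862456
[[96.6, -24.0], [-0.0, 29.3], [-92.0, 0.2], [0.1, -56.7]]
[ 0.5624 -0.1898  0.4041] 23.155112370622685 [[0.6, 0.1], [0.3, -0.6], [0.1, 0.2], [-0.6, -1.1], [0.1, 0.6], [-0.6, 1.6]]
[ 0.5624 -0.1898  0.4041] 23.155112505062966 [[0.6, 0.1], [0.3, -0.6], [0.1, 0.2], [-0.6, -1.1], [0.1, 0.6], [-0.6, 1.6]]
[ 0.5624 -0.1898  0.4041] 23.155111946302977 [[0.6, 0.1], [0.3, -0.6], [0.1, 0.2], [-0.6, -1.1], [0.1, 0.6], [-0.6, 1.6]]
dropper [0.5496 0.1856 0.12  ]
handle top [ 0.5345 -0.1955  0.1   ]
eyep [ 0.428  -0.0197  0.    ]
bottle [ 0.6585 -0.0133  0.    ]
beaker [ 0.5426 -0.3854  0.    ]
brown [ 0.3762 -0.1198  0.    ]
```

View pics/wrist0.png

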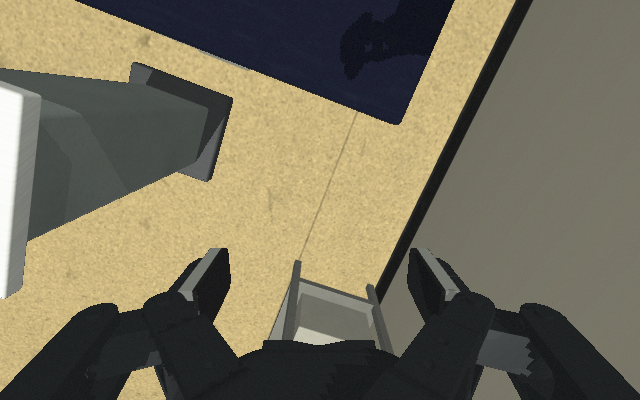

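```bash
python3 - <<'E'
from h import *
S,D=cam("scene"),cam("side")
L=np.array([[60,68,60],[60,-68,60],[-60,-68,60],[-60,68,60]])/1e3
U1=[[182,265.5],[234.5,242.1],[273.5,258.9],[220.4,285.6]]
U2=[[187,266.4],[239.2,240.8],[283.4,253],[238.2,285.6]]
for a in ([[S,L,U1],[D,L,U2]],[[S,L,U1]],[[D,L,U2]]): 
  x,r=fit(a,[.5,.15,0]); print(x,np.degrees(x[2]));
  print(r.round(1).tolist())
# dropper tip triangulation, z=.125
for k,u in ((S,(224,234)),(D,(233.5,229.5))): print(ray(k,u,.125))
o=bot.get_obs(); print(o["time"],o["q"])
E
```

```text
[ 0.5539  0.1772 -0.0313] -1.7941515835342736
[[0.1, -0.7], [0.9, -1.0], [0.5, -0.5], [0.6, 1.0], [-0.6, 0.8], [-3.7, -1.0], [0.4, 1.3], [-0.5, 0.2]]
[ 0.5539  0.1786 -0.0272] -1.5585875607683697
[[-0.5, -0.3], [0.3, -0.8], [0.0, -0.3], [0.2, 1.4]]
[ 0.5534  0.1752 -0.0464] -2.66001060770029
[[0.4, 0.1], [-2.2, -1.4], [1.4, 1.3], [-0.3, -0.2]]
[0.5531 0.1846 0.125 ]
[0.5538 0.1809 0.125 ]
0.15 [-69.6147   5.0035  10.0447  95.0989  -0.0008  89.9997]
```

```bash
cat >> h.py <<'E'
def go(x,y,z,yaw,o=None):  # world TCP target -> tool-axes shift mm, turn deg
    o=o or bot.get_obs(); Rt=R.from_euler("xyz",o["tcp_rot"],degrees=True)
    d=Rt.inv().apply(np.array([x,y,z])-o["ee_pos"])*1e3
    t=-(yaw-o["tcp_rot"][2]); t=(t+180)%360-180
    print("shift",d.round(1),"turn",round(t,1))
E
python3 - <<'E'
from h import *
go(.5537,.182,.25,88.2)
S=cam("scene")
for u in ((330,390),(415,300),(440,270)): print(ray(S,u,0))
print(proj(S,[.40,.13,0]))
E
```

```text
shift [ 582.4 -527.6  -18.7] turn -67.8
[0.2319 0.2715 0.    ]
[ 0.2307 -0.0182  0.    ]
[ 0.2361 -0.1613  0.    ]
[[302.6978 303.4794]]
```

Call:
{"name": "send_rows", "arguments": {
  "targets": "582 -528 -19 -68 0;582 -528 -19 -68 0;582 -528 -19 -68 0;582 -528 -19 -68 0;582 -528 -19 -68 0;582 -528 -19 -68 0;582 -528 -19 -68 0;582 -528 -19 -68 0;582 -528 -19 -68 0;582 -528 -19 -68 0;582 -528 -19 -68 0;582 -528 -19 -68 0;582 -528 -19 -68 0;582 -528 -19 -68 0;582 -528 -19 -68 0;582 -528 -19 -68 0"
}}

```text
time: 2.15
ee_pos: [0.553, 0.1811, 0.2507]
tcp_rot: [180.0, -0.0, 88.3]
wrist_force: [0.9, 0.5, -0.4]
opening: 0.0856
grasp_force: 0.0
```

```bash
python3 - <<'E'
from h import *
o=bot.get_obs(); cv2.imwrite("pics/w1.png",camera("wrist")); print(o)
k=cam("wrist",o)
print(proj(k,[[.5535,.183,.125],[.5535,.183,.092]]))
c=R.from_euler("z",-1.8,degrees=True).apply(np.array([[60,68,60],[60,-68,60],[-60,-68,60],[-60,68,60],[38,46,60],[38,-46,60],[-38,-46,60],[-38,46,60]])/1e3)+[.554,.178,0]
print(proj(k,c))
E
```

```text
{'time': 2.15, 'q': array([ 18.1402,   9.9529,  17.7561,  97.781 ,  -0.006 , 109.8185]), 'qd': array([-0.088 , -0.2588, -0.0033, -0.132 ,  0.0252,  0.1018]), 'joint_efforts': array([  0.4826, -56.3152,  45.9755,  -0.0322,   0.0115,  -0.005 ]), 'ee_pos': array([0.553 , 0.1811, 0.2507]), 'tcp_rot': array([179.977 ,  -0.0019,  88.3217]), 'wrist_force': array([ 0.9015,  0.5187, -0.4242]), 'torque': array([-0.036 , -0.0717, -0.0171]), 'grasp_force': 0.0, 'opening': 0.08563432165836515}
[[317.4118 186.1594]
 [317.5291 177.8197]]
[[374.7078 113.1753]
 [368.4578 231.3242]
 [267.7987 231.1737]
 [261.8497 112.9958]
 [353.3047 134.1599]
 [350.5942 213.946 ]
 [285.7089 213.848 ]
 [283.2022 134.0495]]
```

View pics/w1.png

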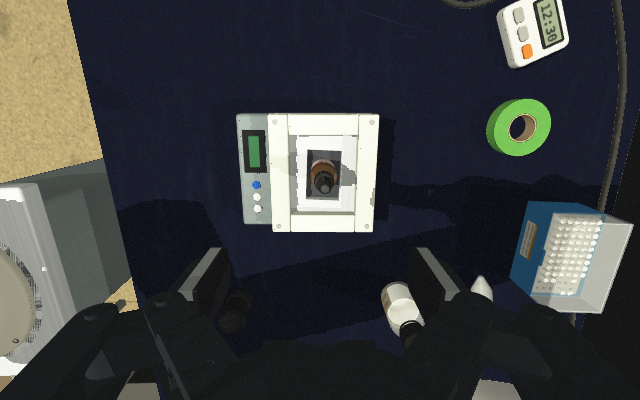

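The wrist view shows the heater rim corners at (267,113), (379,113), (376,232) and (273,231), the dropper bulb at (324,186) and the slot at about (306–340, 150–199). All of these sit about 6 mm further in +x than the scene-camera estimate, so I'm correcting for that and descending.

Call:
{"name": "send_rows", "arguments": {
  "targets": "2 6 60 0 0;2 6 120 0 0;2 6 160 0 0;2 6 180 0 0;2 6 191 0 0;2 6 191 0 0;2 6 191 0 255;2 6 191 0 255;2 6 191 0 255;2 6 191 0 255;2 6 191 0 255;2 6 191 0 255;2 6 191 0 255;2 6 191 0 255",
  "newtons": 30
}}

```text
time: 3.95
ee_pos: [0.5594, 0.1841, 0.0599]
tcp_rot: [180.0, -0.0, 88.4]
wrist_force: [-1.8, 0.2, 5.9]
opening: 0.0276
grasp_force: 29.4
```

Call:
{"name": "send_rows", "arguments": {
  "targets": "0 0 -30 0 255;0 0 -80 0 255;0 0 -110 0 255;-25 -60 -110 0 255;-40 -120 -110 0 255;-54 -175 -110 0 255;-54 -190 -110 0 255;-54 -190 -110 0 255;-54 -190 -60 0 255;-54 -190 -10 0 255;-54 -190 15 0 255;-54 -190 25 0 255;-54 -190 29 0 255;-54 -190 31 0 255;-54 -190 31 0 255;-54 -190 31 0 255"
}}

```text
time: 5.95
ee_pos: [0.3682, 0.1354, 0.0289]
tcp_rot: [179.9, -0.0, 88.4]
wrist_force: [0.2, -0.9, -0.1]
opening: 0.0273
grasp_force: 29.8
```

Call:
{"name": "send_rows", "arguments": {
  "targets": "0 0 1 0 255;0 0 2 0 255;0 0 2 0 255"
}}

```text
time: 6.32
ee_pos: [0.3682, 0.1356, 0.0277]
tcp_rot: [179.9, -0.0, 88.4]
wrist_force: [-4.1, -0.6, 12.1]
opening: 0.0275
grasp_force: 31.3
```

Call:
{"name": "send_rows", "arguments": {
  "targets": "0 0 -1 0 255;0 0 -1 0 150;0 0 -1 0 60;0 0 -1 0 0;0 0 -1 0 0;0 0 -1 0 0;0 0 -1 0 0;0 0 -60 0 0;0 0 -120 0 0;0 0 -180 0 0;25 95 -220 0 0;45 150 -220 0 0;45 192 -220 0 0;45 192 -220 0 0;45 192 -220 0 0;45 192 -220 0 0"
}}

```text
time: 8.32
ee_pos: [0.5604, 0.1748, 0.2465]
tcp_rot: [-180.0, -0.0, 88.4]
wrist_force: [-0.1, -0.6, -0.1]
opening: 0.0855
grasp_force: 0.0
```

```bash
python3 - <<'E'
from h import *
o=bot.get_obs(); w=camera("wrist"); s=camera("side"); cv2.imwrite("pics/w2.png",w); cv2.imwrite("pics/s2.png",s); print(o["time"],o["ee_pos"],o["tcp_rot"])
a=cv2.resize(w[100:250,220:420],(800,600),interpolation=cv2.INTER_CUBIC)
b=cv2.resize(s[170:320,250:400],(200,200)); a[400:,600:]=b
cv2.imwrite("pics/m2.png",a)
E
```

```text
8.325 [0.5604 0.1748 0.2465] [-179.9926   -0.0026   88.3874]
```

View pics/m2.png

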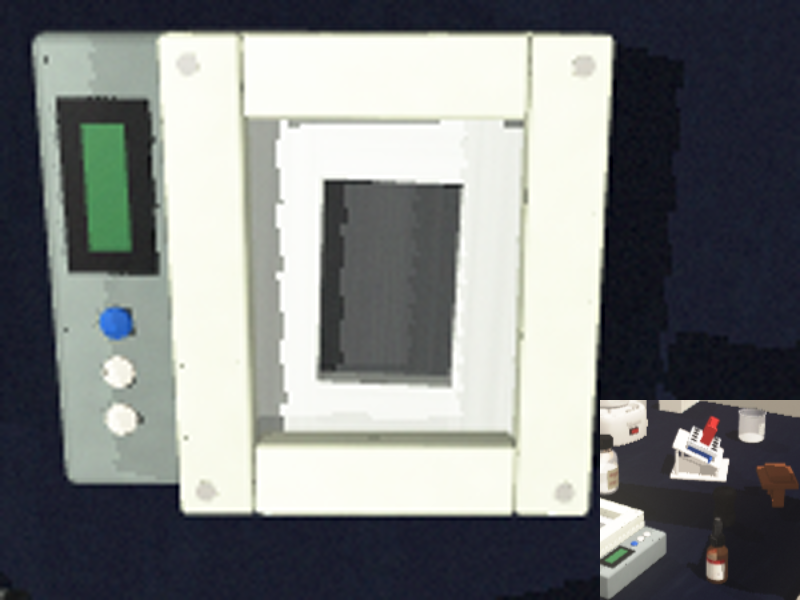

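The dropper stands upright on the worktop. The slot shows clearly, with mosaic corners (323,180), (463,184), (452,387) and (317,380), and the rim corners are at (159,33), (614,36), (590,515) and (180,513).

```bash
python3 - <<'E'
from h import *
o={"ee_pos":np.array([.5604,.1748,.2465]),"tcp_rot":np.array([-179.9926,-.0026,88.3874])}
k=cam("wrist",o)
f=lambda p:np.array(p)/4+[220,100]
q=f([(323,180),(463,184),(452,387),(317,380)])
h=f([(159,33),(614,36),(590,515),(180,513)])
def L(a,b,z): return np.array([[-a,b,z],[a,b,z],[a,-b,z],[-a,-b,z]])/1e3
for n,l,u in (("slot",L(20,30,44),q),("heater",L(60,68,60),h)):
    x,r=fit([[k,l,u]],[.56,.18,0]); print(n,x,np.degrees(x[2]),r.round(1).tolist())
go(.545,-.19,.25,113.2)
E
```

```text
slot [ 0.5602  0.174  -0.0706] -4.043495351994514 [[-0.1, -0.3], [0.1, 0.1], [-0.1, -0.1], [0.1, 0.3]]
heater [ 0.5595  0.1766 -0.0341] -1.955782095254579 [[-0.5, -0.2], [0.5, -0.3], [-0.2, 0.4], [0.1, 0.3]]
shift [-365.1   -5.    -3.1] turn -24.8
```

Call:
{"name": "send_rows", "arguments": {
  "targets": "-365 0 -3 -25 0;-365 0 -3 -25 0;-365 0 -3 -25 0;-365 0 -3 -25 0;-365 0 -3 -25 0;-365 0 -3 -25 0;-365 0 -3 -25 0;-365 0 -3 -25 0;-365 0 -3 -25 0"
}}

```text
time: 9.55
ee_pos: [0.5507, -0.1887, 0.2498]
tcp_rot: [180.0, 0.0, 113.5]
wrist_force: [-0.2, -0.9, -0.1]
opening: 0.0852
grasp_force: 0.0
```

```bash
python3 - <<'E'
from h import *
o=bot.get_obs(); w=camera("wrist"); cv2.imwrite("pics/w3.png",w); print(o["time"],o["ee_pos"].tolist(),o["tcp_rot"].tolist())
cv2.imwrite("pics/m3.png",cv2.resize(w[80:280,180:440],(780,600),interpolation=cv2.INTER_CUBIC))
E
```

```text
9.55 [0.5506909246116802, -0.1886633359728519, 0.24978020723783406] [179.96728689282995, 0.018922279527995408, 113.47794726917621]
```

View pics/m3.png

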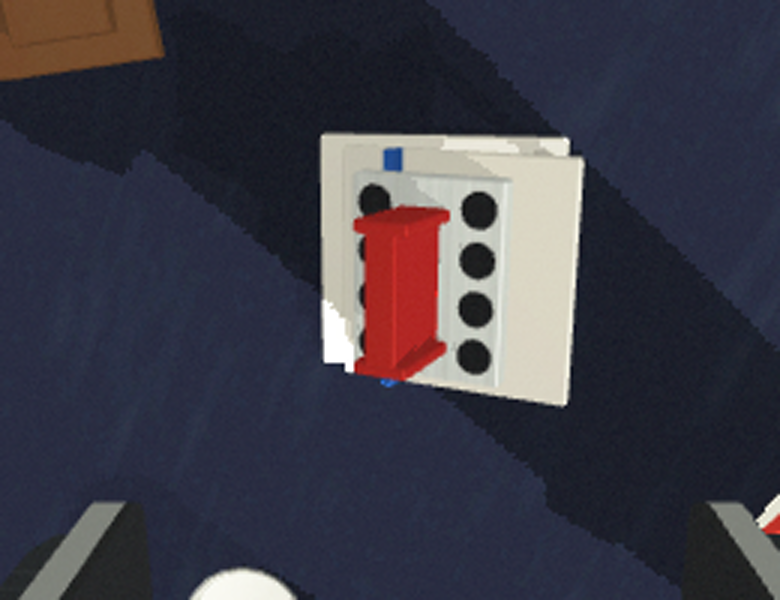

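The crop shows the insert, web top centre at about (384,299), flange +x corners at (510,180) and (497,385), and outer cheek corners at (355,222) and (355,376). I'll fit its pose with the known tilt.

```bash
python3 - <<'E'
from h import *
o={"ee_pos":np.array([.55069,-.18866,.24978]),"tcp_rot":np.array([179.967,.019,113.478])}
k=cam("wrist",o)
L=np.array([[30,38,20],[30,-38,20],[-10,27,58],[-10,-27,58],[10,-27,20],[10,27,20]])/1e3
U=np.array([(510,180),(497,385),(355,222),(355,376),(445,347),(450,210)])/3+[180,80]
P=lambda p,l:R.from_euler("ZY",[p[3],-.42]).apply(l)+p[:3]
for idx in (range(6),(0,1,2,3)):
    idx=list(idx)
    s=least_squares(lambda p:(proj(k,P(p,L[idx]))-U[idx]).ravel(),[.56,-.19,.045,.4],loss="soft_l1")
    print(s.x,np.degrees(s.x[3]),s.fun.round(1))
p=s.x
print("web mid at 43,50,58:",P(p,np.array([[0,0,.043],[0,0,.05],[0,0,.058]])))
# rack base check z=0 corners, rack rim
for u in ((322,133),(322,362)): print(ray(k,np.array(u)/3+[180,80],.005))
E
```

```text
[ 0.5636 -0.1846  0.0395  0.4008] 22.964202200529716 [-1.8  0.6  0.1  0.3 -0.4 -0.7  0.1 -1.2  1.2  1.4  0.4 -0.2]
[ 0.5638 -0.1839  0.0434  0.3983] 22.818397283001715 [-0.9  0.5  0.7  1.  -0.2 -0.8  0.3 -0.6]
web mid at 43,50,58: [[ 0.5476 -0.1907  0.0826]
 [ 0.545  -0.1918  0.089 ]
 [ 0.542  -0.1931  0.0963]]
[ 0.4969 -0.1584  0.005 ]
[ 0.534  -0.2513  0.005 ]
```

```bash
python3 - <<'E'
from h import *
go(.5455,-.1915,.068,112.9)
E
```

```text
shift [ -0.5  -6.1 181.7] turn 0.6
```

Call:
{"name": "send_rows", "arguments": {
  "targets": "0 -6 60 0.5 0;0 -6 110 0.5 0;0 -6 145 0.5 0;0 -6 165 0.5 0;0 -6 176 0.5 0;0 -6 182 0.5 0;0 -6 182 0.5 0;0 -6 182 0.5 120;0 -6 182 0.5 150;0 -6 182 0.5 170;0 -6 182 0.5 190;0 -6 182 0.5 210;0 -6 182 0.5 255;0 -6 182 0.5 255;0 -6 182 0.5 255",
  "newtons": 25
}}

```text
time: 11.48
ee_pos: [0.5461, -0.1925, 0.069]
tcp_rot: [179.9, 0.1, 112.9]
wrist_force: [0.1, 0.7, 9.6]
opening: 0.023
grasp_force: 22.0
```

Call:
{"name": "send_rows", "arguments": {
  "targets": "0 -1 -3 0 255;0 -2 -6 0 255;0 -4 -9 0 255;0 -5 -12 0 255;0 -7 -16 0 255;0 -9 -20 0 255;0 -9 -25 0 255;0 -9 -30 0 255;0 -9 -30 0 255",
  "newtons": 35
}}

```text
time: 12.6
ee_pos: [0.5372, -0.1959, 0.0978]
tcp_rot: [180.0, 0.0, 112.9]
wrist_force: [0.5, -0.4, -3.5]
opening: 0.0113
grasp_force: 37.4
```

```bash
python3 - <<'E'
from h import *
go(.5602,.174,.165,86)
E
```

```text
shift [331.8 165.1 -67.2] turn 26.9
```

Call:
{"name": "send_rows", "arguments": {
  "targets": "0 0 -35 0 255;0 0 -67 0 255;40 20 -67 5 255;90 45 -67 10 255;140 70 -67 15 255;190 95 -67 20 255;240 120 -67 27 255;285 142 -67 27 255;315 157 -67 27 255;332 165 -67 27 255;332 165 -67 27 255;332 165 -67 27 255;332 165 -67 27 255;332 165 -67 27 255"
}}

```text
time: 14.35
ee_pos: [0.5599, 0.1734, 0.1644]
tcp_rot: [180.0, 0.0, 85.8]
wrist_force: [0.5, 0.8, -4.1]
opening: 0.0114
grasp_force: 37.3
```

```bash
python3 - <<'E'
from h import *
o=bot.get_obs(); w=camera("wrist"); s=camera("side"); cv2.imwrite("pics/w4.png",w); cv2.imwrite("pics/s4.png",s); print(o["time"],o["ee_pos"].tolist(),o["tcp_rot"].tolist(),o["wrist_force"],o["opening"])
a=cv2.resize(w[60:360,170:470],(600,600),interpolation=cv2.INTER_CUBIC)
b=cv2.resize(s[150:320,190:290],(200,340)); m=np.zeros((600,800,3),np.uint8); m[:,:600]=a; m[:340,600:]=b
cv2.imwrite("pics/m4.png",m)
E
```

```text
14.35 [0.5599255351439907, 0.17338699638321564, 0.16442553328804388] [179.99215947981241, 0.0001772795303381483, 85.82068622451153] [ 0.5424  0.7611 -4.1496] 0.011374340963517702
```

View pics/m4.png

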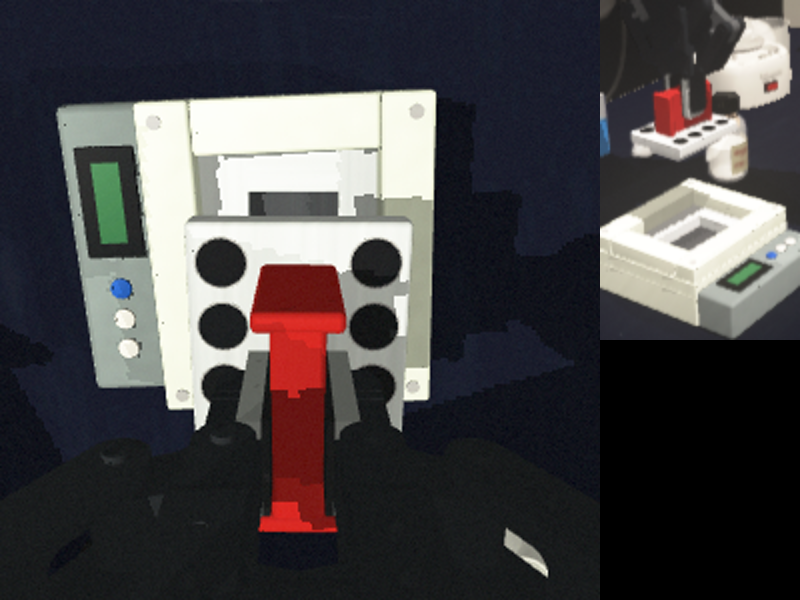

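The insert hangs level, with the pads on the web. Next, its exact position in the hand, from the flange corners (187,217) and (411,220) and the cheek tops at rows 313 and 531.

```bash
python3 - <<'E'
from h import *
o={"ee_pos":np.array([.559926,.173387,.164426]),"tcp_rot":np.array([179.992,0,85.8207])}
k=cam("wrist",o)
L=np.array([[-30,38,20],[30,38,20],[-10,27,58],[10,27,58],[-10,-27,58],[10,-27,58]])/1e3
U=np.array([(187,217),(411,221),(251,314),(346,314),(259,531),(338,531)])/2+[170,60]
P=lambda p,l:R.from_euler("ZYX",[p[3],p[4],p[5]]).apply(l)+p[:3]
s=least_squares(lambda p:(proj(k,P(p,L))-U).ravel(),[.56,.174,.135,-.07,0,0],loss="soft_l1")
print(s.x,np.degrees(s.x[3:]),s.fun.round(1)); p=s.x
s=least_squares(lambda p:(proj(k,P([*p,0,0],L))-U).ravel(),[.56,.174,.135,-.07],loss="soft_l1")
print(s.x,np.degrees(s.x[3]),s.fun.round(1))
E
```

```text
[ 0.562   0.1764  0.1323 -0.079  -0.0026  0.0134] [-4.5281 -0.1515  0.7681] [-1.5  1.6  1.6  0.3 -0.4 -0.2  0.6  0.1 -2.3 -0.7  1.1 -0.4]
[ 0.5619  0.1755  0.1319 -0.0768] -4.398091757281454 [-1.4  2.6  1.   0.9 -0.2 -0.5  0.4 -0.3 -2.1 -0.4  1.3 -0.3]
```

Call:
{"name": "send_rows", "arguments": {
  "targets": "-1.5 -1 30 0 255;-1.5 -1 55 0 255;-1.5 -1 70 0 255;-1.5 -1 78 0 255;-1.5 -1 80 0 255;-1.5 -1 82 0 255;-1.5 -1 84 0 255;-1.5 -1 84 0 255"
}}

```text
time: 15.45
ee_pos: [0.5588, 0.1728, 0.0805]
tcp_rot: [180.0, -0.0, 85.9]
wrist_force: [0.2, 0.1, -3.4]
opening: 0.0113
grasp_force: 37.2
```

Call:
{"name": "send_rows", "arguments": {
  "targets": "0 0 1 0 255;0 0 2 0 255;0 0 3 0 255;0 0 4 0 255;0 0 5 0 255;0 0 5 0 255"
}}

```text
time: 16.2
ee_pos: [0.5587, 0.1728, 0.0752]
tcp_rot: [-180.0, 0.0, 85.9]
wrist_force: [-0.1, 0.4, -3.1]
opening: 0.0114
grasp_force: 37.2
```

Call:
{"name": "send_rows", "arguments": {
  "targets": "0 0 1 0 255;0 0 2 0 255;0 0 3 0 255;0 0 3 0 255"
}}

```text
time: 16.7
ee_pos: [0.5587, 0.1728, 0.0722]
tcp_rot: [-180.0, 0.0, 85.9]
wrist_force: [-0.4, 0.6, -4.0]
opening: 0.0116
grasp_force: 37.2
```

Call:
{"name": "send_rows", "arguments": {
  "targets": "0 0 1 0 255;0 0 2 0 255;0 0 3 0 255;0 0 3 0 255"
}}

```text
time: 17.2
ee_pos: [0.5587, 0.1728, 0.0692]
tcp_rot: [-180.0, 0.0, 85.9]
wrist_force: [0.1, 0.3, -3.5]
opening: 0.0112
grasp_force: 37.2
```

Call:
{"name": "send_rows", "arguments": {
  "targets": "0 0 1 0 255;0 0 2 0 255;0 0 2 0 255"
}}

```text
time: 17.58
ee_pos: [0.5587, 0.1727, 0.0672]
tcp_rot: [-180.0, 0.0, 85.9]
wrist_force: [0.4, 0.5, -3.0]
opening: 0.0115
grasp_force: 37.2
```

Call:
{"name": "send_rows", "arguments": {
  "targets": "0 0 1 0 255;0 0 1 0 255;0 0 1 0 255"
}}

```text
time: 17.95
ee_pos: [0.5587, 0.1727, 0.0663]
tcp_rot: [-180.0, 0.0, 85.9]
wrist_force: [-0.0, 0.5, -3.6]
opening: 0.0114
grasp_force: 37.2
```

Call:
{"name": "send_rows", "arguments": {
  "targets": "0 0 1 0 255;0 0 2 0 255;0 0 2 0 255"
}}

```text
time: 18.32
ee_pos: [0.5589, 0.1727, 0.0654]
tcp_rot: [179.9, -0.0, 85.9]
wrist_force: [-2.6, -2.7, 5.5]
opening: 0.011
grasp_force: 38.5
```

```bash
python3 - <<'E'
from h import *
w=camera("wrist"); s=camera("side"); o=bot.get_obs(); print(o["ee_pos"],o["wrist_force"])
a=cv2.resize(w[60:360,170:470],(450,450),interpolation=cv2.INTER_CUBIC)
b=cv2.resize(s[195:320,180:305],(350,350),interpolation=cv2.INTER_CUBIC); m=np.zeros((450,800,3),np.uint8); m[:,:450]=a; m[:350,450:]=b
cv2.imwrite("pics/m5.png",m)
E
```

```text
[0.559  0.1727 0.0654] [-2.6765 -2.6313  5.0573]
```

View pics/m5.png

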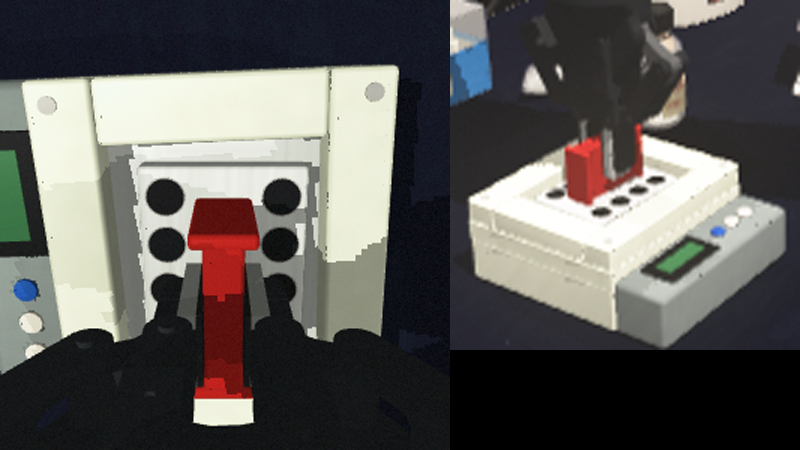

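The insert is in the well with its flange below the rim. The TCP at first contact puts its origin at about 33 mm, so it looks home. I'll release, retreat and check.

Call:
{"name": "send_rows", "arguments": {
  "targets": "0 0 -1 0 220;0 0 -1 0 180;0 0 -1 0 100;0 0 -1 0 0;0 0 -1 0 0;0 0 -1 0 0;0 0 -1 0 0;0 0 -40 0 0;0 0 -100 0 0;0 0 -160 0 0;0 0 -180 0 0;0 0 -180 0 0;0 0 -180 0 0"
}}

```text
time: 20.05
ee_pos: [0.5584, 0.1727, 0.2427]
tcp_rot: [-179.9, 0.0, 85.9]
wrist_force: [0.5, -0.6, -0.2]
opening: 0.0852
grasp_force: 0.0
```

```bash
python3 - <<'E'
from h import *
o=bot.get_obs(); w=camera("wrist"); s=camera("side"); print(o["time"],o["ee_pos"].tolist(),o["tcp_rot"].tolist(),o["wrist_force"])
a=cv2.resize(w[100:250,220:370],(500,500),interpolation=cv2.INTER_CUBIC)
b=cv2.resize(s[195:320,180:280],(300,375),interpolation=cv2.INTER_CUBIC); m=np.zeros((600,800,3),np.uint8); m[:500,:500]=a; m[:375,500:]=b
m[375:,500:]=cv2.resize(s[170:320,250:450],(300,225))
cv2.imwrite("pics/m6.png",m)
k=cam("wrist",o)
for z in (.034,.044):
  L=np.array([[-30,38,20],[30,38,20],[30,-38,20],[-30,-38,20],[-10,27,58],[10,27,58],[-10,-27,58],[10,-27,58]])/1e3
  print(z,((proj(k,R.from_euler("z",-4.04,degrees=True).apply(L)+[.5602,.174,z])-[220,100])*500/150).round().tolist())
E
```

```text
20.05 [0.5584452090425028, 0.172666887913532, 0.24266632846784703] [-179.8955416254287, 0.04123830747231962, 85.88495047199577] [ 0.5107 -0.6202 -0.1994]
0.034 [[238.0, 125.0], [423.0, 125.0], [417.0, 347.0], [244.0, 347.0], [296.0, 177.0], [364.0, 177.0], [298.0, 352.0], [363.0, 352.0]]
0.044 [[235.0, 128.0], [425.0, 128.0], [420.0, 357.0], [241.0, 357.0], [295.0, 182.0], [365.0, 182.0], [297.0, 363.0], [364.0, 363.0]]
```

View pics/m6.png

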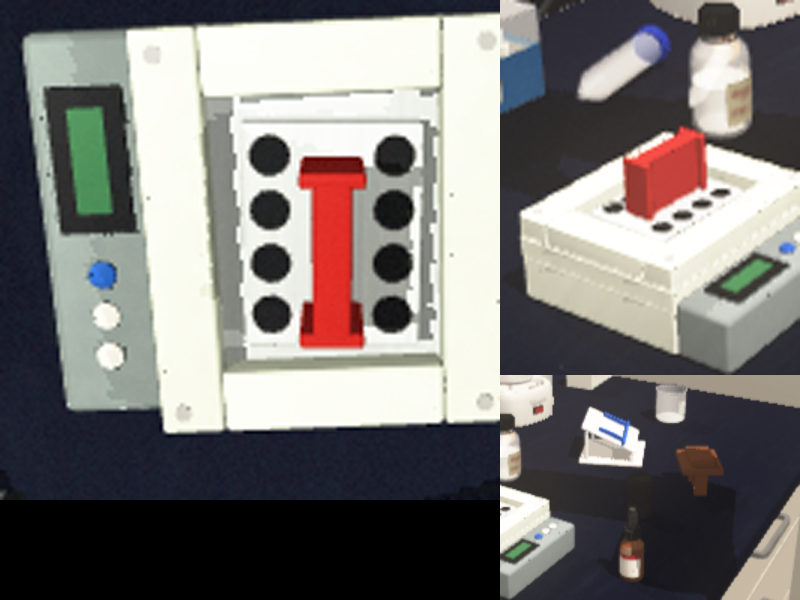

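The insert sits square. Its flange spans 181 × 224 px, against 185 × 222 predicted for home and 190 × 229 for unseated. The dropper stands upright, so I'm handing in.

```bash
python3 -c "
from workcell import ticket
print(ticket.job_done())"
```

```text
the job is handed in; nothing more can be done
None
```

The job is handed in; no verdict came back. By the final pictures and measurements, the dropper bottle stands upright on the worktop clear of the heater. The insert is home and level in the well, let go after 20 s of the 64 s allowed. It went straight into the slot I had located from the wrist camera, so no shuffling was needed.

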